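Pump up the calibration hand pump until its indicator pin is out

ROBOT

A 6-joint arm with a two-finger parallel gripper is mounted at the origin on the work surface. World frame = base frame: x ahead of the robot, y to its left, z up, the work surface at z = 0. Lengths are in mm, angles in degrees, forces in N, time in s.
With the tool pointing down it reaches from about 350 to 850 mm from the base axis. Payload 8.1 kg.
Tool frame: the origin (TCP) lies midway between the tips of the shut fingers; the grasp point (between the pads) lies 19 mm behind it (r.pinch_z is the distance from the TCP to the grasp point, in mm); z points along the fingers, y is the line along which they close (so a half turn about z gives the same grasp; the last joint's range is limited). The gripper opens to 85 mm and grips with 20 to 120 N. Pads are 22 mm wide; open, the fingers measure 114 mm over their backs; the gripper's body (76 mm by 85 mm) begins 54 mm behind the grasp point. The pads swing forward as they close: fully open they stand 13 mm farther back than shut.
Start: joints at [71.769, 7.471, 85.268, -0, 87.261, -4.893], TCP at [138.399, 583.824, 231.292] pointing down, gripper open.
Joint ranges: [-169.43, 169.43], [-51.17, 129.36], [1.28, 143.12], [-76.62, 256.62], [0, 156.53], [-152.29, 152.29]. Speed limits (degrees/s): [136.94, 136.94, 159.86, 180, 180, 180].

INTERFACE

Orientations are given as [roll, pitch, yaw] about the fixed x, y, z axes, in that order (R = Rz(yaw) Ry(pitch) Rx(roll)).
In Python, from bench import sensors, optics, job, r gives the robot as it stands.
- The arm moves only by the tool play_rows, never from a script. Its argument "motion" is a list that holds one entry, the list of rows, each a list of 6 numbers: the shift along the tool's x, y, z in cm, then the turn, a rotation vector about the tool's x, y, z in degrees. In form: [[[x, y, z, ax, ay, az], ...]]. A call has 1 to 5 rows; each row is the pose to reach, as a shift and turn from the pose commanded when the call began, along the tool's axes at that moment; what a row does not reach only later rows make up. A row lasts 1/10 s, in which the tool goes at most 50 mm and 8.59 degrees, less where a joint would pass 70% of its speed; a pose out of reach is approached as far as the arm can. A call with a gripper value outside its range is refused whole. "jaw" is the opening, from 0 (shut) to 1 (fully open), set as the call begins (left out, the last holds). The fingers move at their own pace and stop on an object; "squeeze" is the grip in N (left out, the last holds). Time passes only in rows, so rows that repeat a pose let the fingers close. It gives the time, the measured TCP pose, the force, the opening and the grip force at its end, in the units of the state.
- sensors.sense(): the state, without advancing time (a new reading comes with each control period).
- optics.snapshot(name): name is "side" or "top"; returns a dict with "pixels" (400x640x3 uint8, red, green, blue), "mtx" (3x3 intrinsics, pixels), "R" (3x3) and "t" (3): a world point X has camera coordinates R X + t. Camera axes: x right, y down, z forward; pixel columns grow to the right and rows downward; lengths in mm; the calibration is good to about 2 mm. A picture is of the moment at which its call begins. There is no depth.
- job.hand_in(): hands the job in; it is judged then, once.
The state is a dict: "time": time; "joint_pos": joint angles; "qd": joint speeds; "joint_efforts": joint torques, N m; "tool_pos": TCP position; "tcp_rot": TCP orientation; "ft_force": force on the tool from outside, world axes, zero at the start; "wrist_torque": the same for the moment, N m; "finger_gap": finger opening in mm; "grip_force": force on a finger pad.
Only numpy, scipy, OpenCV 4.12 (cv2) and the standard library are available. Lean on these libraries where they do the work, as an engineer would, in place of code of your own. Each camera call takes 0.05 s, during which the arm holds its last target. There are 200 camera calls.

TASK

Pump the red-capped spring plunger of the pressure pump with the fingertips, pressing it down and letting it spring back up, until its yellow indicator pin stands fully out with its green band clear of the black collar. Then let the plunger rise and move away. Do not touch the pin, do not press the blue-capped plunger of the vacuum pump, and leave the wrench, the brass adaptor and the gauge where they stand.

Things in the scene. Friction and masses are not known exactly. Their poses are not given: they have to be found in the camera images.
- pressure_pump: Bench hand pump bolted down: aluminium block 56 x 116 mm, 100 mm high, on a steel foot 66 x 130 mm. Origin: centre of its underside on the bench; z up, y along its length. The plunger's axis is at y = -30 mm and the indicator pin's at y = +32 mm, both at x = 0. A steel barrel (46 mm across) stands round the plunger rod up to 132 mm; a black collar (24 mm across) round the pin reaches to 104 mm.
- red_cap (a point): Centre of the top of the red plunger cap, a slightly rounded disc 48 mm across with a flat top 40 mm across. It is 180 mm above the bench when the plunger is up and 156 mm when fully down.
- red_plunger (a joint): Travel of the red plunger straight down: 0 m up (at rest), 0.024 m fully down. Its spring pushes back with 5 N at the top and 11 N at the bottom, plus about 1 to 3 N while the pin is being raised; it springs back up when let go.
- pin (a joint): How far the indicator pin has risen: it starts anywhere from 0 to 0.010 m and is fully out at about 0.029 m. It rises while the plunger goes down and stays up when the plunger returns. A full stroke (nearly fully down and up again) raises it about 0.005 m, so four to six full strokes are needed; a press of less than about two thirds of the travel may raise nothing. Once it is fully out, further strokes do no harm.
- pin_top (a point): Top centre of the indicator pin, a yellow rod 14 mm across. It is 108 mm above the bench at 0 and 137 mm fully out. A green band 10 mm high on the pin comes wholly clear of the black collar when the pin is out by 27 mm.
- vacuum_pump: A second pump of the same size and shape (same origin and axes) with a blue cap and no moving pin (a short white stub instead); not to be used. The two pumps may change places.
- blue_cap (a point): Centre of the top of the blue plunger cap, 48 mm across, 180 mm above the bench.
- blue_plunger (a joint): Travel of the blue plunger down: 0 up, 0.024 m fully down. It must stay up.
- wrench: A loose open-ended steel wrench lying on the bench nearer the robot than the pumps, about 180 mm long along its x axis.
- adaptor: A loose brass pipe adaptor standing between the pumps, 27 mm across and 44 mm high; origin at the centre of its underside.
- gauge: A round black digital gauge 68 mm across on a small steel lab jack (80 x 90 mm foot), 146 mm high in all, loose on the bench beyond the pumps; origin at the centre of its underside.
There are look-alikes about, which are no part of the job. Leave any orange or pink look-alike of the pressure_pump alone. What is shaped like the gauge but orange or pink is not meant.

How it is judged (in metres and radians):
On the way, in this order (a step that is already met when the one before it is completed fails the run):
1. the red plunger is pressed down by at least 15 mm (value of joint red_plunger above 0.015 m).
2. the indicator pin is fully out (27 mm or more) (value of joint pin above 0.027 m), for 0.2 s.
At the end, for the whole second after the job is handed in: The indicator pin is out by 27 mm or more (green band clear of the collar), both plungers are up (within 4 mm), and the wrench, adaptor and gauge are within 30 mm of where they were, the adaptor and gauge upright (value of joint pin above 0.027 m and value of joint each of red_plunger, blue_plunger below 0.004 m and distance of each of wrench, adaptor, gauge from where it was at the start of the episode below 0.03 m and angle between each of adaptor, gauge's own z axis and vertical below 0.2 rad); the robot touches nothing.
It fails at once if the robot touches the indicator pin (over 0.5 N) (contact force between any of the fingers, the arm and pin above 0.5 N).
It fails at once if the blue plunger of the vacuum pump is pressed by more than 5 mm (value of joint blue_plunger above 0.005 m).
It fails at once if the wrench, adaptor or gauge is shifted by more than 30 mm, lifted or knocked over (distance of any of wrench, adaptor, gauge from where it was at the start of the episode above 0.03 m or height (world z) of any of wrench, adaptor, gauge above 0.02 m or angle between any of adaptor, gauge's own z axis and vertical above 0.5 rad).
It also fails if it takes over 51 s, if anything falls off the work surface, if the arm or the gripper's body presses on something with over 40 N, if the wrist force passes 120 N, or if a joint passes its speed limit or range.

## Working session

There is one attempt and no reset: what is moved stays moved. The work goes in short steps, Python scripts to look and compute and a tool call to move; the robot and the scene stay as the last step left them, time stands still between calls to the robot, and variables do not carry over. Pictures are saved under pics/ and viewed, at most 10 in all, crops included, and the job is handed in when it is done.

Besides the shell and the picture viewer there is one more tool, called after "Request:" as name([rows], argument=value, ...), one row to a line, values as JSON. play_rows: Moves the arm, as the interface text tells. Its arguments: {"type":"object","properties":{"motion":{"type":"array","items":{"type":"array","items":{"type":"array","items":{"type":"number"}}}},"jaw":{"type":"number"},"squeeze":{"type":"number"}},"required":["motion"]}

```bash
mkdir -p pics && python3 - <<'E'
from bench import sensors, optics, job, r
import cv2,pickle
s=sensors.sense();print(s)
for n in("side","top"):
    d=optics.snapshot(n);pickle.dump(d,open(f"{n}0.pkl","wb"))
    cv2.imwrite(f"pics/{n}0.png",d["pixels"][:,:,::-1]);print(d["mtx"],d["R"],d["t"])
E
```

```text
{'time': 0.0, 'joint_pos': array([ 7.17672858e+01,  7.51611128e+00,  8.53277601e+01,  5.36615227e-04,
        8.72630816e+01, -4.89549110e+00]), 'qd': array([ 0.02672301,  0.12988336, -0.02344731, -0.04255681, -0.03847151,
       -0.11310578]), 'joint_efforts': array([ 1.04425057e-03, -5.69403827e+01, -5.00541973e+01,  6.04860520e-05,
        1.52332813e-02,  1.53094241e-06]), 'tool_pos': array([138.23683105, 583.2953706 , 230.24854929]), 'tcp_rot': array([-1.79893483e+02, -9.66120011e-03,  1.66662742e+02]), 'ft_force': array([-0.42641662, -0.29021166,  0.05660868]), 'wrist_torque': array([-0.00166853, -0.03782027, -0.03465226]), 'grip_force': 0.0, 'finger_gap': 85.21846424888038}
[[465.06756322   0.         316.20036636]
 [  0.         465.06756322 198.89903243]
 [  0.           0.           1.        ]] [[-0.99962848 -0.02671555  0.00540204]
 [-0.01972262  0.5721845  -0.81988775]
 [ 0.01881278 -0.81968968 -0.57249882]] [585.12869939 153.42120041 962.82305221]
[[515.7556766    0.         319.29301285]
 [  0.         515.7556766  189.2529654 ]
 [  0.           0.           1.        ]] [[-0.01910619 -0.99971914  0.01402145]
 [-0.99548199  0.01771688 -0.09328304]
 [ 0.09300842 -0.01574038 -0.99554089]] [ -48.13189253  614.07881497 1181.690569  ]
```

View pics/side0.png

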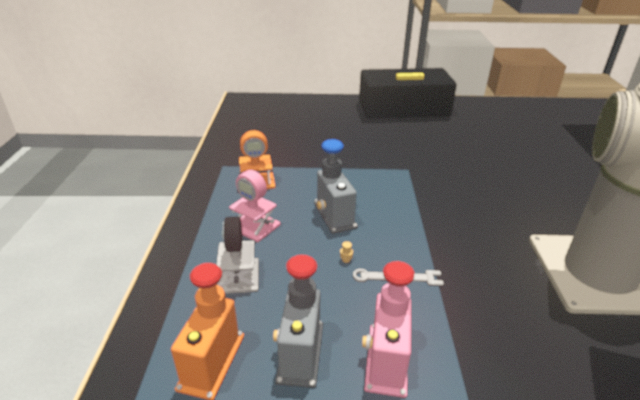

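View pics/top0.png

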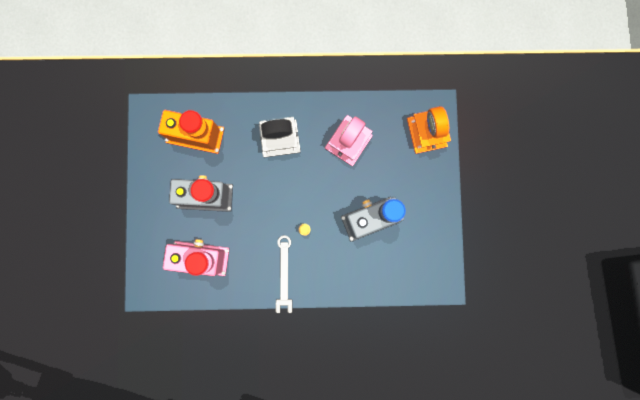

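```bash
cat > h.py <<'E'
import numpy as np,cv2
def blob(d,lo,hi,box):
    x0,y0,x1,y1=box
    h=cv2.cvtColor(np.ascontiguousarray(d["pixels"][y0:y1,x0:x1]),cv2.COLOR_RGB2HSV)
    m=cv2.inRange(h,np.array(lo),np.array(hi))
    n,_,st,c=cv2.connectedComponentsWithStats(m)
    i=1+np.argmax(st[1:,4]);return c[i]+[x0,y0],st[i]
def ray(d,p):
    R,t=d["R"],d["t"];v=R.T@np.linalg.inv(d["mtx"])@np.array([p[0],p[1],1]);return -R.T@t,v
def plane(d,p,z):
    c,v=ray(d,p);return c+v*(z-c[2])/v[2]
def two(d,p,e,q):
    c,v=ray(d,p);a,w=ray(e,q)
    s=np.linalg.lstsq(np.c_[v,-w],a-c,rcond=None)[0]
    P,Q=c+v*s[0],a+w*s[1];return (P+Q)/2,np.linalg.norm(P-Q)
E
python3 - <<'E'
from h import *;import pickle
s,t=[pickle.load(open(f"{n}0.pkl","rb")) for n in("side","top")]
red=((0,150,100),(6,255,255));yel=((22,120,120),(35,255,255))
a,sa=blob(s,*red,(275,245,325,290));b,sb=blob(t,*red,(185,172,225,210))
print(a,sa,b,sb,plane(s,a,178),plane(t,b,178),two(s,a,t,b))
a,sa=blob(s,*yel,(280,310,315,345));b,sb=blob(t,*yel,(170,180,190,203))
print(a,sa,b,sb,plane(t,b,110),two(s,a,t,b))
c1=cv2.resize(s["pixels"][240:390,160:430],None,fx=2.9,fy=2.9)[:,:,::-1]
cv2.imwrite("pics/crop0.png",c1)
E
```

```text
[301.22699387 266.32106339] [ 13  11  28  22 489] [201.80295567 189.79802956] [  6   7  23  23 406] [604.33940299 189.42475533 178.        ] [602.33503088 183.83332758 178.        ] (array([603.70935317, 184.78051057, 173.53116335]), np.float64(1.8785815623828797))
[296.4893617  327.53191489] [12 14 10  8 47] [179.63043478 191.10869565] [ 6  8  8  7 46] [606.87908965 246.45707145 110.        ] (array([608.38540239, 247.64558878, 105.33964439]), np.float64(2.1217139091663766))
```

View pics/crop0.png

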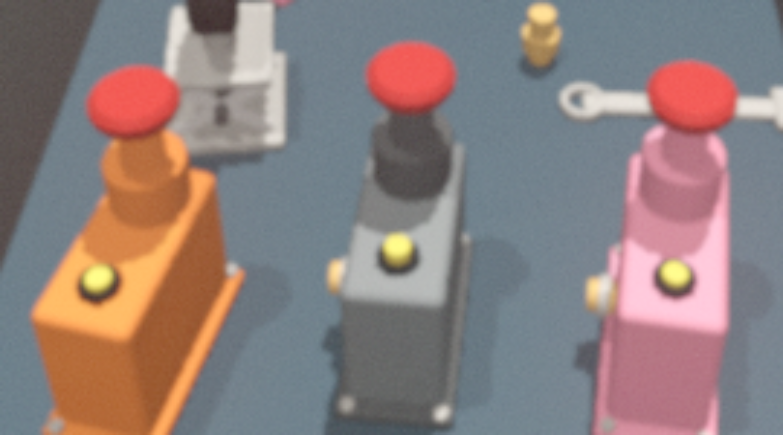

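The red caps are the look-alikes, by side-view pixel: orange pump (206,275), grey pump (301,266) and pink pump (398,272). The blue cap is at (333,146). The crop shows that the grey aluminium pump in the middle, with a red cap and yellow pin, is the pressure pump. Its cap is at about (603,185) mm and its pin at about (607,247) mm. I'll move above it with the fingers shut.

Request:
play_rows([
  [[-3.6,-1.9,0,0,0,0],[-7.3,-3.7,0,0,0,0],[-10.9,-5.6,0,0,0,0],[-14.5,-7.5,0,0,0,0],[-18.1,-9.4,0,0,0,0]],
], jaw=0)

```text
time: 0.6
tool_pos: [293.6, 449.2, 230.8]
tcp_rot: [-180.0, -0.0, 166.7]
ft_force: [0.3, -0.0, -0.1]
finger_gap: 12.3
grip_force: 0.0
```

Request:
play_rows([
  [[-3.6,-1.9,0,0,0,0],[-7.3,-3.7,0,0,0,0],[-10.9,-5.6,0,0,0,0],[-14.5,-7.5,0,0,0,0],[-18.1,-9.4,0,0,0,0]],
])

```text
time: 1.1
tool_pos: [448.1, 316.0, 230.9]
tcp_rot: [-180.0, -0.0, 166.7]
ft_force: [-0.2, 0.3, 0.0]
finger_gap: -0.1
grip_force: 0.0
```

Request:
play_rows([
  [[-3.6,-1.9,0,0,0,0],[-7.3,-3.7,0,0,0,0],[-10.9,-5.6,0,0,0,0],[-14.5,-7.5,0,0,0,0],[-18.2,-9.3,0,0,0,0]],
])

```text
time: 1.6
tool_pos: [603.7, 183.5, 230.7]
tcp_rot: [-180.0, -0.0, 166.7]
ft_force: [-0.0, -0.2, 0.9]
finger_gap: 0.1
grip_force: 0.0
```

Request:
play_rows([
  [[0,0,0,0,0,0],[0,0,1,0,0,0],[0,0,2,0,0,0],[0,0,3,0,0,0],[0,0,3,0,0,0]],
])

```text
time: 2.1
tool_pos: [600.8, 185.5, 198.4]
tcp_rot: [-179.9, -0.2, 166.7]
ft_force: [-0.4, 0.0, -0.4]
finger_gap: 0.1
grip_force: 0.0
```

```bash
python3 - <<'E'
from bench import sensors, optics
from h import *
d=optics.snapshot("side");s=sensors.sense();print(s["time"],s["tool_pos"],s["tcp_rot"],s["ft_force"],s["finger_gap"])
e=optics.snapshot("top")
im=np.hstack([cv2.resize(d["pixels"][170:370,220:400],(540,600)),cv2.resize(e["pixels"][130:250,150:228],(260,400))[:400].repeat(1,0) if 0 else np.zeros((600,2,3),np.uint8)])
cv2.imwrite("pics/above.png",im[:,:,::-1])
E
```

```text
2.15 [601.40941918 185.55731469 199.66092453] [-1.79934048e+02 -1.42396541e-01  1.66741850e+02] [ 0.76694508 -0.28483948  0.14332532] 0.2080867274708043
```

View pics/above.png

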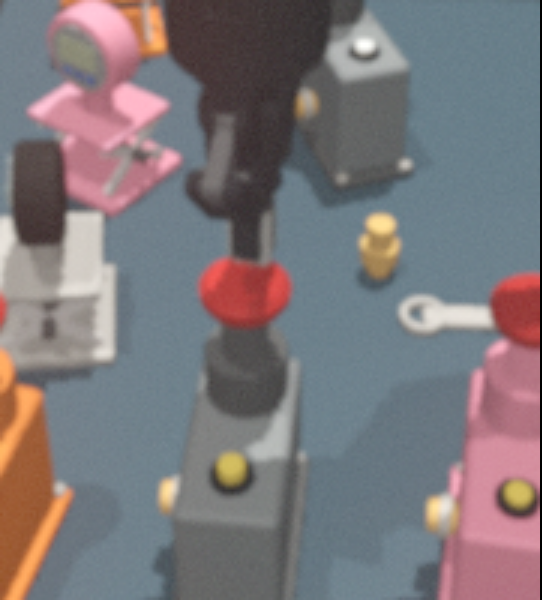

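The shut fingertips are centred over the red cap, at crop pixel (248,260), about 20 mm above it. The pin is clear, at crop pixel (231,470). I'll press now.

Request:
play_rows([
  [[0,0,1.2,0,0,0],[0,0,2.4,0,0,0],[0,0,3.4,0,0,0],[0,0,4.3,0,0,0],[0,0,4.3,0,0,0]],
])

```text
time: 2.7
tool_pos: [603.5, 185.3, 158.2]
tcp_rot: [179.9, 0.1, 166.7]
ft_force: [-1.0, 1.3, 10.2]
finger_gap: 0.3
grip_force: 4.8
```

Request:
play_rows([
  [[0,0,0.15,0,0,0],[0,0,0.15,0,0,0]],
])

```text
time: 2.9
tool_pos: [603.5, 185.3, 157.8]
tcp_rot: [179.9, 0.1, 166.7]
ft_force: [-1.2, -0.2, 10.3]
finger_gap: -0.1
grip_force: 5.2
```

Request:
play_rows([
  [[0,0,-1.2,0,0,0],[0,0,-2.4,0,0,0],[0,0,-2.8,0,0,0],[0,0,-2.8,0,0,0]],
])

```text
time: 3.3
tool_pos: [603.0, 184.8, 184.7]
tcp_rot: [180.0, 0.0, 166.7]
ft_force: [0.1, 0.2, 0.0]
finger_gap: 0.2
grip_force: 0.0
```

Request:
play_rows([
  [[0,0,0.9,0,0,0],[0,0,1.8,0,0,0],[0,0,2.85,0,0,0],[0,0,2.9,0,0,0],[0,0,2.9,0,0,0]],
])

```text
time: 3.8
tool_pos: [603.6, 185.0, 156.2]
tcp_rot: [180.0, 0.1, 166.7]
ft_force: [0.0, -0.6, 10.5]
finger_gap: 0.2
grip_force: 5.3
```

Request:
play_rows([
  [[0,0,-1.2,0,0,0],[0,0,-2.4,0,0,0],[0,0,-2.9,0,0,0],[0,0,-2.9,0,0,0]],
])

```text
time: 4.2
tool_pos: [602.6, 184.8, 184.1]
tcp_rot: [-180.0, -0.0, 166.7]
ft_force: [-0.0, 0.4, -0.6]
finger_gap: 0.0
grip_force: 0.0
```

Request:
play_rows([
  [[0,0,0.9,0,0,0],[0,0,1.8,0,0,0],[0,0,2.85,0,0,0],[0,0,2.9,0,0,0],[0,0,2.9,0,0,0]],
])

```text
time: 4.7
tool_pos: [603.4, 185.0, 156.1]
tcp_rot: [180.0, 0.1, 166.7]
ft_force: [-0.2, -0.8, 11.7]
finger_gap: -0.0
grip_force: 5.7
```

```bash
python3 - <<'E'
from bench import sensors, optics
from h import *
d=optics.snapshot("side");s=sensors.sense();print(s["time"],s["tool_pos"],s["ft_force"])
cv2.imwrite("pics/s2.png",cv2.resize(d["pixels"][230:370,250:350],(430,600),interpolation=cv2.INTER_CUBIC)[:,:,::-1])
E
```

```text
4.75 [603.38253062 184.98442276 156.06367896] [-0.78185549 -0.49277621 11.86431301]
```

View pics/s2.png

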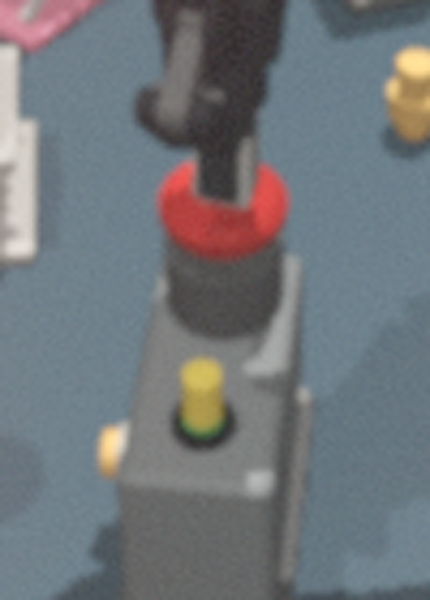

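The cap is fully down under the fingers at crop pixel (225,210). The pin has risen, with its top at (203,370), and the green band is just starting to show at the collar (203,430). A few more strokes are needed.

Request:
play_rows([
  [[0,0,-1.2,0,0,0],[0,0,-2.4,0,0,0],[0,0,-2.9,0,0,0],[0,0,-2.9,0,0,0]],
])

```text
time: 5.15
tool_pos: [602.5, 184.8, 184.0]
tcp_rot: [-180.0, -0.1, 166.7]
ft_force: [0.0, -0.1, 0.6]
finger_gap: -0.1
grip_force: 0.0
```

Request:
play_rows([
  [[0,0,0.9,0,0,0],[0,0,1.8,0,0,0],[0,0,2.85,0,0,0],[0,0,2.9,0,0,0],[0,0,2.9,0,0,0]],
])

```text
time: 5.65
tool_pos: [603.3, 185.0, 156.1]
tcp_rot: [180.0, 0.1, 166.7]
ft_force: [0.4, -0.8, 10.0]
finger_gap: -0.1
grip_force: 5.8
```

Request:
play_rows([
  [[0,0,-1.2,0,0,0],[0,0,-2.4,0,0,0],[0,0,-2.9,0,0,0],[0,0,-2.9,0,0,0]],
])

```text
time: 6.05
tool_pos: [602.5, 184.8, 184.0]
tcp_rot: [-180.0, -0.1, 166.7]
ft_force: [-0.4, 0.0, 0.3]
finger_gap: 0.1
grip_force: 0.0
```

Request:
play_rows([
  [[0,0,0.9,0,0,0],[0,0,1.8,0,0,0],[0,0,2.85,0,0,0],[0,0,2.9,0,0,0],[0,0,2.9,0,0,0]],
])

```text
time: 6.55
tool_pos: [603.3, 185.0, 156.1]
tcp_rot: [180.0, 0.1, 166.7]
ft_force: [-1.0, -0.4, 11.6]
finger_gap: 0.0
grip_force: 5.9
```

Request:
play_rows([
  [[0,0,-1.2,0,0,0],[0,0,-2.4,0,0,0],[0,0,-2.9,0,0,0],[0,0,-2.9,0,0,0]],
])

```text
time: 6.95
tool_pos: [602.5, 184.8, 183.9]
tcp_rot: [-180.0, -0.1, 166.7]
ft_force: [0.2, 0.4, -0.4]
finger_gap: 0.5
grip_force: 0.0
```

Request:
play_rows([
  [[0,0,0.9,0,0,0],[0,0,1.8,0,0,0],[0,0,2.85,0,0,0],[0,0,2.9,0,0,0],[0,0,2.9,0,0,0]],
])

```text
time: 7.45
tool_pos: [603.3, 185.0, 156.0]
tcp_rot: [180.0, 0.1, 166.7]
ft_force: [-1.2, 0.2, 12.0]
finger_gap: 0.2
grip_force: 5.8
```

Request:
play_rows([
  [[0,0,-1.2,0,0,0],[0,0,-2.4,0,0,0],[0,0,-2.9,0,0,0],[0,0,-2.9,0,0,0]],
])

```text
time: 7.85
tool_pos: [602.5, 184.8, 183.9]
tcp_rot: [-180.0, -0.1, 166.7]
ft_force: [0.4, 0.1, -0.7]
finger_gap: 0.2
grip_force: 0.0
```

Request:
play_rows([
  [[0,0,0.9,0,0,0],[0,0,1.8,0,0,0],[0,0,2.85,0,0,0],[0,0,2.9,0,0,0],[0,0,2.9,0,0,0]],
])

```text
time: 8.35
tool_pos: [603.4, 185.0, 156.1]
tcp_rot: [180.0, 0.1, 166.7]
ft_force: [-0.3, 0.0, 10.7]
finger_gap: 0.2
grip_force: 5.9
```

Request:
play_rows([
  [[0,0,-1.2,0,0,0],[0,0,-2.4,0,0,0],[0,0,-4,0,0,0],[0,0,-6,0,0,0],[0,0,-9,0,0,0]],
])

```text
time: 8.85
tool_pos: [601.1, 184.5, 243.0]
tcp_rot: [-179.8, -0.3, 166.7]
ft_force: [-0.6, -0.4, 0.1]
finger_gap: -0.3
grip_force: 0.0
```

Request:
play_rows([
  [[0,0,-2,0,0,0],[0,0,-2,0,0,0],[0,0,-2,0,0,0],[0,0,-2,0,0,0]],
])

```text
time: 9.25
tool_pos: [601.9, 184.7, 263.4]
tcp_rot: [-179.9, -0.2, 166.7]
ft_force: [0.6, -0.2, -0.4]
finger_gap: 0.3
grip_force: 0.0
```

```bash
python3 - <<'E'
from bench import sensors, optics
from h import *
d=optics.snapshot("side");s=sensors.sense();print(s["time"],s["tool_pos"],s["ft_force"])
cv2.imwrite("pics/s3.png",cv2.resize(d["pixels"][230:370,250:350],(430,600),interpolation=cv2.INTER_CUBIC)[:,:,::-1])
E
```

```text
9.3 [601.93942128 184.6675788  263.40054586] [ 0.11085003  0.02357365 -0.82334409]
```

View pics/s3.png

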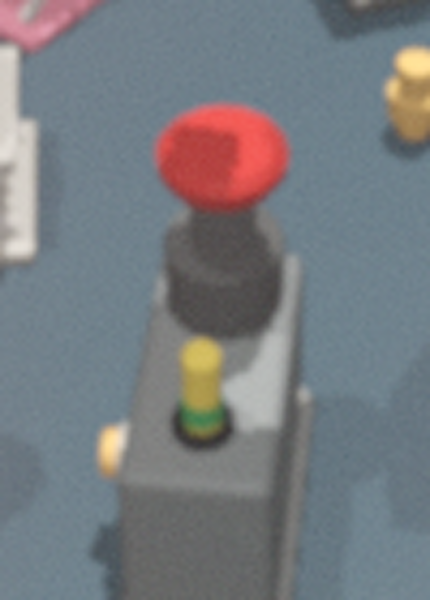

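The red cap is back up, and the green band at (203,415) has a sliver of yellow below it, so the pin looks fully out. Extra strokes do no harm, so I'll add two for margin, then move away.

Request:
play_rows([
  [[0,0,3,0,0,0],[0,0,6,0,0,0],[0,0,8,0,0,0],[0,0,8,0,0,0]],
])

```text
time: 9.7
tool_pos: [600.2, 184.3, 180.6]
tcp_rot: [-179.8, -0.4, 166.7]
ft_force: [0.1, -0.3, 0.2]
finger_gap: 0.0
grip_force: 0.0
```

Request:
play_rows([
  [[0,0,0.9,0,0,0],[0,0,1.8,0,0,0],[0,0,2.85,0,0,0],[0,0,3.0,0,0,0],[0,0,3.0,0,0,0]],
])

```text
time: 10.2
tool_pos: [603.4, 185.0, 157.8]
tcp_rot: [180.0, 0.1, 166.7]
ft_force: [-6.7, -2.0, 10.1]
finger_gap: 0.1
grip_force: 4.7
```

Request:
play_rows([
  [[0,0,-1.2,0,0,0],[0,0,-2.4,0,0,0],[0,0,-2.9,0,0,0],[0,0,-2.9,0,0,0]],
])

```text
time: 10.6
tool_pos: [603.8, 185.1, 186.3]
tcp_rot: [179.9, 0.1, 166.7]
ft_force: [-0.4, -0.5, -0.4]
finger_gap: 0.2
grip_force: 0.0
```

Request:
play_rows([
  [[0,0,0.9,0,0,0],[0,0,1.8,0,0,0],[0,0,2.85,0,0,0],[0,0,2.9,0,0,0],[0,0,2.9,0,0,0]],
])

```text
time: 11.1
tool_pos: [604.1, 185.2, 156.4]
tcp_rot: [179.9, 0.2, 166.7]
ft_force: [2.4, 0.2, 9.7]
finger_gap: 0.0
grip_force: 5.0
```

Request:
play_rows([
  [[0,0,-1.2,0,0,0],[0,0,-2.4,0,0,0],[0,0,-4,0,0,0],[0,0,-7,0,0,0],[0,0,-11,0,0,0]],
])

```text
time: 11.6
tool_pos: [600.9, 184.4, 263.0]
tcp_rot: [-179.8, -0.4, 166.7]
ft_force: [0.1, 0.1, -0.2]
finger_gap: -0.4
grip_force: 0.0
```

Request:
play_rows([
  [[4,0,-2,0,0,0],[8,0,-2,0,0,0],[8,0,-2,0,0,0],[8,0,-2,0,0,0],[8,0,-2,0,0,0]],
])

```text
time: 12.1
tool_pos: [525.3, 203.1, 285.2]
tcp_rot: [-180.0, -0.0, 166.7]
ft_force: [0.4, -0.4, -0.0]
finger_gap: -0.0
grip_force: 0.0
```

```bash
python3 - <<'E'
from bench import sensors, optics
from h import *
d=optics.snapshot("side");s=sensors.sense();print(s["time"],s["tool_pos"],s["ft_force"])
cv2.imwrite("pics/s4.png",cv2.resize(d["pixels"][230:370,250:350],(430,600),interpolation=cv2.INTER_CUBIC)[:,:,::-1])
E
```

```text
12.15 [525.54235497 203.01225867 285.2039694 ] [-0.10806381  0.43871972 -0.44448647]
```

View pics/s4.png

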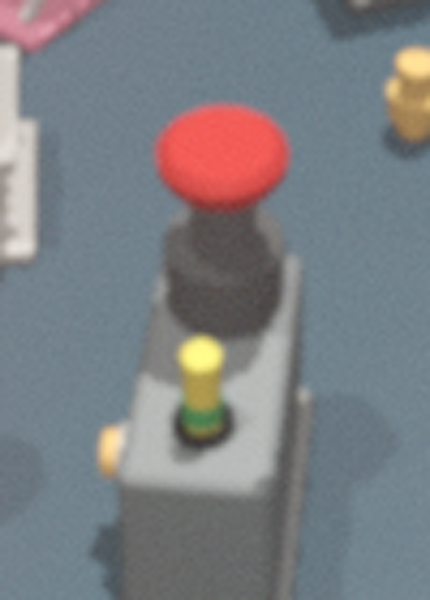

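The cap is up, and the pin has not changed since the last look (top at (202,350)), so it is at its stop with the green band clear. The arm is away.

```bash
python3 -c "
from bench import job
print(job.hand_in())"
```

```text
the job is handed in; nothing more can be done
None
```

I pumped the red plunger nine full strokes: the pin stands fully out with its green band clear of the collar, the red plunger is back up, the arm is away, and the job is handed in (no verdict was returned).

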